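Set out the stamping place on the site office desk

TASK

Set out the stamping place around the stamping mat, everything squared up with the mat and left, right and behind as seen from the robot: the ink pad to the left of the mat and the note block to its right, each centred on that side with its long side along the mat's edge, and the stapler standing on its base behind the mat, lengthwise along the middle of the far edge, all three on the desk with a gap of about 2 cm to the mat. The taller stamp stands on the middle of the ink pad and the shorter stamp upright on the middle of the mat, between the ink pad and the note block. Leave the tape measure, mug and pen cup where they are.

Things in the scene. Friction and masses are not known exactly. Their poses are not given: they have to be found in the camera images.
- mat: Stamping mat, a dark green rubber sheet 110 (x, depth) x 150 (y, width) x 3 mm thick, fixed to the desk, near the middle of the work area, turned by up to 0.3 rad either way. Origin: centre of the underside, at desk height (its top is at z = 3 mm). x points to its far edge (away from the robot), y to its left edge as the robot sees it.
- ink_pad: Ink pad, loose: flat black plastic case with dark blue cloth in its top, 84 (x) x 60 (y) x 18 mm high, flat top, 0.08 to 0.17 kg. Grip across the 60 mm. Origin: centre of the underside; z up.
- note_block: Block of note paper, loose, pale cream, 75 (x) x 50 (y) x 30 mm high, 0.07 to 0.14 kg. Grip across the 50 mm. Origin: centre of the underside; z up.
- stapler: Stapler, loose, standing on its base: grey top arm, black base, 105 long (x) x 30 wide (y, at the base) x 41 mm high; the arm, from 27 to 41 mm up, is 24 mm wide, steel magazine below it 16 mm wide. 0.13 to 0.25 kg. Grip across the width. Origin: centre of the underside; z up.
- tall_stamp: The taller stamp, loose, upright, wood on black rubber: round foot 36 mm across and 16 mm high, narrow neck, then a round handle 26 mm across from 30 to 70 mm up, tapering to the top at 78 mm. 0.05 to 0.10 kg. Origin: centre of the underside; z up.
- short_stamp: The shorter stamp, loose, upright, light wood on black rubber: square foot 38 x 38 mm, 18 mm high, with a round handle 22 mm across from 18 to 50 mm up (the top). 0.04 to 0.09 kg. Origin: centre of the underside; z up.
- tape_measure: Bystander, loose: yellow and black tape measure 62 (x) x 36 (y) x 56 mm high, lying among the things to be placed; leave alone. Origin: centre of the underside; z up.
- mug: Bystander, loose: white mug, 76 mm across, 85 mm high, handle at its +y, beyond the mat to the left; leave alone. Origin: centre of the underside; z up.
- pen_cup: Bystander, loose: dark steel pen cup 72 mm across, 95 mm high, with pens to about 150 mm, beyond the mat to the right; leave alone. Origin: centre of the underside; z up.
Things that resemble listed ones, but are neither listed nor needed, are in the scene too. What is shaped like the tall_stamp but blue or purple is not meant.

How it is judged:
At the end, for the whole second after the job is handed in: Pad left, block right, stapler behind the mat: on the desk, centred on their side with a 20 mm gap, both within 13 mm, squared within 0.2 rad, long sides along the mat. Taller stamp on the pad, shorter on the mat, within 13 mm of the middle. All upright (0.12 rad) and at rest (x of ink_pad in the frame of mat between -0.013 and 0.013 m and y of ink_pad in the frame of mat between 0.112 and 0.138 m and z of ink_pad in the frame of mat between -0.004 and 0.004 m and x of note_block in the frame of mat between -0.013 and 0.013 m and y of note_block in the frame of mat between -0.133 and -0.107 m and z of note_block in the frame of mat between -0.004 and 0.004 m and x of stapler in the frame of mat between 0.077 and 0.103 m and y of stapler in the frame of mat between -0.013 and 0.013 m and z of stapler in the frame of mat between -0.004 and 0.004 m and angle between the x axis of each of ink_pad, note_block and the x axis of mat, either way round below 0.2 rad and angle between the x axis of stapler and the y axis of mat, either way round below 0.2 rad and horizontal distance between tall_stamp and ink_pad below 0.013 m and z of tall_stamp in the frame of ink_pad between 0.014 and 0.022 m and horizontal distance between short_stamp and mat below 0.013 m and z of short_stamp in the frame of mat between -0.001 and 0.007 m and angle between each of ink_pad, note_block, stapler, tall_stamp, short_stamp's own z axis and vertical below 0.12 rad and linear speed of each of ink_pad, note_block, stapler, tall_stamp, short_stamp below 0.02 m/s and angular speed of each of ink_pad, note_block, stapler, tall_stamp, short_stamp below 0.3 rad/s); the robot touches nothing.
It fails at once if the tape measure is moved more than 20 mm (distance of tape_measure from where it was at the start of the episode above 0.02 m).
It fails at once if the mug is moved more than 20 mm (distance of mug from where it was at the start of the episode above 0.02 m).
It fails at once if the pen cup is moved more than 20 mm (distance of pen_cup from where it was at the start of the episode above 0.02 m).
It also fails if it takes over 128 s, if anything falls off the work surface, if the arm or the gripper's body presses on something with over 40 N, if the wrist force passes 120 N, or if a joint passes its speed limit or range.

ROBOT

A 6-joint arm with a two-finger parallel gripper is mounted at the origin on the work surface. World frame = base frame: x ahead of the robot, y to its left, z up, the work surface at z = 0. Lengths are in m, angles in rad, forces in N, time in s.
With the tool pointing down it reaches from about 0.4 to 0.825 m from the base axis. Payload 7 kg.
Tool frame: the origin (TCP) lies midway between the tips of the shut fingers; the grasp point (between the pads) lies 19 mm behind it; z points along the fingers, x is the direction in which the jaws open and shut, and the axes are right-handed (so a half turn about z gives the same grasp; the last joint's range is limited). The gripper opens to 88 mm and grips with 3 to 60 N. Pads are 19 mm wide; open, the fingers measure 130 mm over their backs; the gripper's body (78 mm by 193 mm) begins 47 mm behind the grasp point.
Start: joints at [1.467, 0.359, 0.012, 0, -1.224, -0.288], TCP at [0.258, 0.624, 0.227] pointing down, gripper open.
Joint ranges: [-3.07, 3.07], [-1.43, 2.12], [-1.02, 1.25], [-3.03, 1.67], [-3.05, -0], [-3.03, 3.03]. Speed limits (rad/s): [2.39, 2.39, 3.01, 3.14, 3.14, 3.14].

INTERFACE

Orientations are given as [roll, pitch, yaw] about the fixed x, y, z axes, in that order (R = Rz(yaw) Ry(pitch) Rx(roll)).
In Python, from station import status, eyes, workorder gives the robot as it stands.
- The arm moves only by the shell command python3 -m jog 'ROWS' [OPENING] [FORCE]. ROWS is JSON, a list of rows, each a list of 6 numbers: the shift along the world's x, y, z in mm, then the turn, a rotation vector about the world's x, y, z in rad. A call has 1 to 12 rows; each row shifts and turns the pose as measured when the row begins; what a row does not reach is not made up. A row lasts 1/10 s, in which the tool goes at most 50 mm and 8.59 degrees, less where a joint would pass 70% of its speed; a pose out of reach is approached as far as the arm can. A call with a gripper value outside its range is refused whole. OPENING is the opening, from 0 (shut) to 1 (fully open), set as the call begins (- or left out, the last holds). The fingers move at their own pace and stop on an object; FORCE is the grip in N (left out, the last holds). Time passes only in rows, so rows that do not move let the fingers close. It gives the time, the measured TCP pose, the force and the opening at its end, in the units of the state.
- status.get_state(): the state, without advancing time (a new reading comes with each control period).
- eyes.grab_frame(name): name is "scene" or "side" or "wrist"; returns the picture (400x640x3 uint8, blue, green, red); there is no depth.
- eyes.calibration(name): a dict with "camera_matrix" (3x3 intrinsics, pixels), "cam_to_world" (4x4, takes a point from camera to world coordinates); the wrist camera has in their place "hand_eye" (4x4, takes a point from camera to tool coordinates, whose origin is the TCP and whose axes are the tool frame's). Camera axes: x right, y up, looking along -z (the intrinsics and any distortion apply to the point x, -y, -z); pixel columns grow to the right and rows downward; lengths in m; the calibration is good to about 2 mm. A picture is of the moment at which its call begins: read the wrist's pose just before it. calibration takes no time and is no camera call.
- workorder.job_done(): hands the job in, once; it reports no verdict.
The state is a dict: "t": time; "q": joint angles; "qd": joint speeds; "joint_efforts": joint torques, N m; "eef_pos": TCP position; "ee_rot": TCP orientation; "force": force on the tool from outside, world axes, zero at the start; "moment": the same for the moment, N m; "width": finger opening in m.
Only numpy, scipy, OpenCV 4.12 (cv2) and the standard library are available. Lean on these libraries where they do the work, as an engineer would, in place of code of your own. Each camera call takes 0.05 s, during which the arm holds its last target. There are 200 camera calls.

## Working session

There is one attempt and no reset: what is moved stays moved. The work goes in short steps, Python scripts to look and compute and a shell command to move; the robot and the scene stay as the last step left them, time stands still between calls to the robot, and variables do not carry over. Pictures are saved under pics/ and viewed, about 12 in all and at most 16, crops included, and the job is handed in when it is done.

```bash
ls; mkdir -p pics; python3 - <<'E'
from station import status, eyes
import cv2, numpy as np
s=status.get_state(); print({k:np.round(v,3).tolist() for k,v in s.items()})
for n in ["scene","side","wrist"]:
    cv2.imwrite(f"pics/{n}0.png",eyes.grab_frame(n)); c=eyes.calibration(n); print(n,{k:np.round(v,3).tolist() if not isinstance(v,str) else v for k,v in c.items()})
E
```

```text
pics
{'t': 0.0, 'q': [1.467, 0.359, 0.011, -0.0, -1.224, -0.288], 'qd': [0.0, -0.001, -0.0, 0.001, 0.0, -0.002], 'joint_efforts': [0.001, -58.271, 29.305, 6.997, 0.007, -0.0], 'eef_pos': [0.258, 0.623, 0.226], 'ee_rot': [-3.141, -0.002, -1.963], 'force': [-1.176, 0.499, -0.341], 'moment': [-0.033, 0.012, -0.012], 'width': 0.088}
scene {'camera_matrix': [[436.309, 0.0, 316.425], [0.0, 436.309, 199.659], [0.0, 0.0, 1.0]], 'cam_to_world': [[-0.056, -0.849, 0.526, 1.208], [0.998, -0.044, 0.036, 0.058], [-0.007, 0.527, 0.85, 1.045], [0.0, 0.0, 0.0, 1.0]]}
side {'camera_matrix': [[510.749, 0.0, 314.366], [0.0, 510.749, 201.142], [0.0, 0.0, 1.0]], 'cam_to_world': [[0.937, 0.249, -0.247, 0.281], [-0.35, 0.671, -0.654, -0.793], [0.003, 0.699, 0.716, 0.917], [0.0, 0.0, 0.0, 1.0]]}
wrist {'camera_matrix': [[280.46, 0.0, 317.985], [0.0, 280.46, 196.891], [0.0, 0.0, 1.0]], 'hand_eye': [[1.0, -0.001, -0.001, 0.0], [-0.001, -0.95, -0.311, -0.084], [-0.001, 0.311, -0.95, -0.158], [0.0, 0.0, 0.0, 1.0]]}
```

View pics/scene0.png

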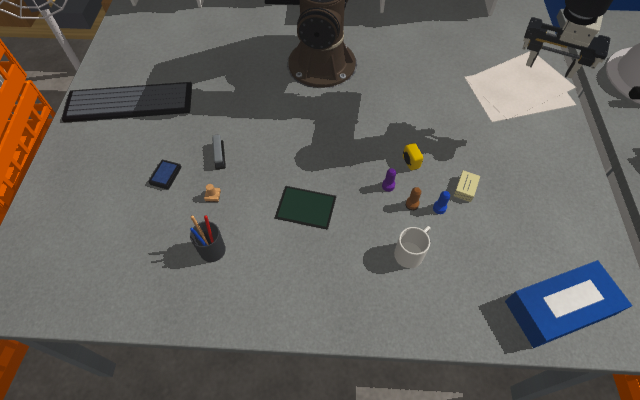

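View pics/side0.png

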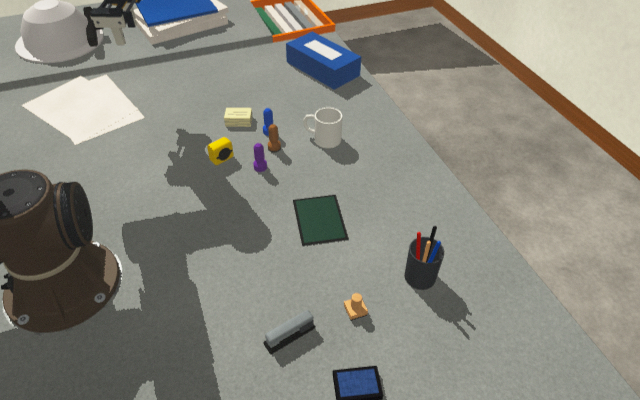

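Scene view (the robot is at the top, image right is the robot's left):
- **Mat:** (306,207).
- **Ink pad:** (165,174). The blue box at (570,300) is far too large to be it.
- **Stapler:** (218,153).
- **Short stamp:** (211,193).
- **Note block:** (467,186). The white papers at (520,85) are not it.
- **Tall stamp candidates:** purple (390,179), brown (414,198), blue (443,203). I choose brown.
- **Bystanders:** tape measure (413,156), mug (412,247), pen cup (208,240).

```bash
cat > h.py <<'E'
from station import status, eyes
import cv2, numpy as np
from scipy.spatial.transform import Rotation as R
def cam(n):
    c=eyes.calibration(n); K=np.array(c["camera_matrix"])
    if n=="wrist":
        s=status.get_state(); T=np.eye(4); T[:3,:3]=R.from_euler("xyz",s["ee_rot"]).as_matrix(); T[:3,3]=s["eef_pos"]
        return K,T@np.array(c["hand_eye"])
    return K,np.array(c["cam_to_world"])
def look(n,name=None):
    k=cam(n); im=eyes.grab_frame(n)
    if name: cv2.imwrite(f"pics/{name}.png",im)
    return im,k
def toplane(uv,k,z):
    K,T=k; uv=np.atleast_2d(uv).astype(float)
    d=np.c_[(uv[:,0]-K[0,2])/K[0,0],-(uv[:,1]-K[1,2])/K[1,1],-np.ones(len(uv))]@T[:3,:3].T
    o=T[:3,3]; return (o+d*((z-o[2])/d[:,2])[:,None])[:,:2]
def topix(p,k):
    K,T=k; q=(np.atleast_2d(p)-T[:3,3])@T[:3,:3]
    return np.c_[K[0,2]+K[0,0]*q[:,0]/-q[:,2],K[1,2]-K[1,1]*q[:,1]/-q[:,2]]
def blob(im,lo,hi,near,rad):
    """largest HSV-masked contour near a pixel"""
    m=cv2.inRange(cv2.cvtColor(im,cv2.COLOR_BGR2HSV),np.array(lo),np.array(hi))
    d=np.zeros_like(m); cv2.circle(d,tuple(int(v) for v in near),int(rad),255,-1)
    cs=cv2.findContours(m&d,cv2.RETR_EXTERNAL,cv2.CHAIN_APPROX_NONE)[0]
    return max(cs,key=cv2.contourArea)[:,0] if cs else None
def rect(c,k,z):
    """centre, long, short (mm), yaw of the long side, on plane z"""
    p=toplane(c,k,z); (x,y),(w,h),a=cv2.minAreaRect((p*1000).astype(np.float32)); a=np.radians(a)
    if w<h: w,h,a=h,w,a+np.pi/2
    a=(a+np.pi/2)%np.pi-np.pi/2
    return np.round([x,y,w,h],1),round(a,3)
E
python3 - <<'E'
from h import *
for n in ["scene","side"]:
    im,k=look(n)
    P=dict(mat=[(306,207),(320,219)],pad=[(165,174),(358,383)],stapler=[(218,153),(290,330)],block=[(467,186),(238,116)],tall=[(414,198),(274,137)],short=[(211,193),(356,306)])
    z=dict(mat=.003,pad=.018,stapler=.03,block=.03,tall=.04,short=.02)
    hs=cv2.cvtColor(im,cv2.COLOR_BGR2HSV)
    for o,pp in P.items():
        uv=pp[n=="side"]; print(n,o,toplane(uv,k,z[o]).round(3),hs[uv[1],uv[0]])
    if n=="scene": cv2.imwrite("pics/c1.png",cv2.resize(im[130:270,140:490],None,fx=2.28,fy=2.28,interpolation=2))
    c=blob(im,(60,60,10),(90,255,90),P["mat"][n=="side"],60); print("mat",rect(c,k,.003))
E
```

```text
scene mat [[ 0.589 -0.014]] [74 93 55]
scene pad [[ 0.509 -0.427]] [110 137  99]
scene stapler [[ 0.434 -0.283]] [105   9 115]
scene block [[0.514 0.431]] [ 26  77 201]
scene tall [[0.568 0.279]] [ 12 139  68]
scene short [[ 0.568 -0.281]] [ 15 133 113]
mat (array([586.5, -15.1, 137.4,  97.8]), np.float64(1.39))
side mat [[ 0.587 -0.019]] [72 97 76]
side pad [[ 0.503 -0.434]] [109 155 135]
side stapler [[ 0.419 -0.294]] [70  8 93]
side block [[0.5   0.418]] [ 28  66 240]
side tall [[0.565 0.277]] [ 13 145 102]
side short [[ 0.565 -0.283]] [ 15 147 135]
mat (array([586.5, -15.4, 138.5,  98.2]), np.float64(1.391))
```

View pics/c1.png

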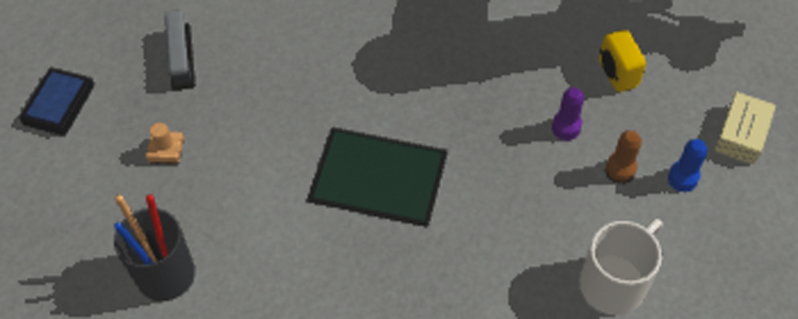

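Crop: the tall stamp, brown wood, is at crop (625,160), clearly between the purple (568,115) and the blue (687,170) ones. The mat agrees in both views: centre (0.5865,-0.015), x axis at about -0.18 rad. I'll take the note block first because it is nearest.

```bash
python3 -m jog '[[35,-28,0,0,0,0],[35,-28,0,0,0,0],[35,-28,0,0,0,0],[35,-28,0,0,0,0],[35,-28,0,0,0,0],[35,-28,0,0,0,0],[35,-28,0,0,0,0],[0,0,0,0,0,0],[0,0,0,0,0,0]]' 1 20
python3 - <<'E'
from h import *
im,k=look("wrist","w1"); print(topix([.507,.425,.03],k))
E
```

```text
t: 1.15
eef_pos: [0.5092, 0.4192, 0.2242]
ee_rot: [-3.142, -0.003, -1.959]
force: [-0.3, 0.7, -0.1]
width: 0.0876
[[313.74305586 177.32690172]]
```

View pics/w1.png

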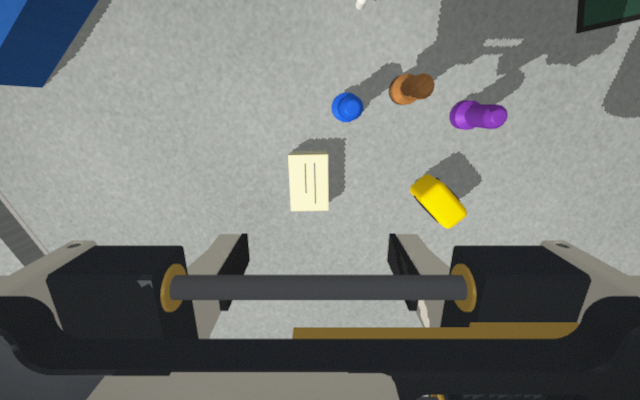

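The close view shows the block at (309,182), nearly aligned with the jaws. The brown stamp is at (410,90), the tape measure at (438,200). I'll measure the block, and the stamp and its neighbours too.

```bash
python3 - <<'E'
from h import *
im,k=look("wrist"); hs=cv2.cvtColor(im,cv2.COLOR_BGR2HSV)
c=blob(im,(20,25,150),(35,140,255),(309,182),45); print("block",rect(c,k,.03))
for n,uv in dict(brown=(400,90),blue=(346,108),purple=(462,115)).items(): print(n,toplane(uv,k,.016).round(3),hs[uv[1],uv[0]])
print(toplane((438,200),k,.04))
E
```

```text
block (array([502.7, 434.5,  78.1,  51.4]), np.float64(-0.375))
brown [[0.565 0.287]] [ 14 158 150]
blue [[0.57  0.355]] [109 207 230]
purple [[0.508 0.223]] [139 152 210]
[[0.42054532 0.28697179]]
```

```bash
python3 -m jog '[[-6,15,-30,0,0,0.01],[0,0,-45,0,0,0],[0,0,-45,0,0,0],[0,0,-45,0,0,0],[0,0,-40,0,0,0],[0,0,0,0,0,0],[0,0,0,0,0,0]]' 1 20; python3 - <<'E'
from h import *
im,k=look("side"); u=topix([.503,.434,.03],k)[0].astype(int); cv2.imwrite("pics/s1.png",cv2.resize(im[max(0,u[1]-70):u[1]+70,u[0]-90:u[0]+90],None,fx=3,fy=3))
E
```

```text
t: 1.95
eef_pos: [0.4961, 0.444, 0.0178]
ee_rot: [-3.139, 0.006, -1.934]
force: [-0.2, 1.2, 0.3]
width: 0.0879
```

View pics/s1.png

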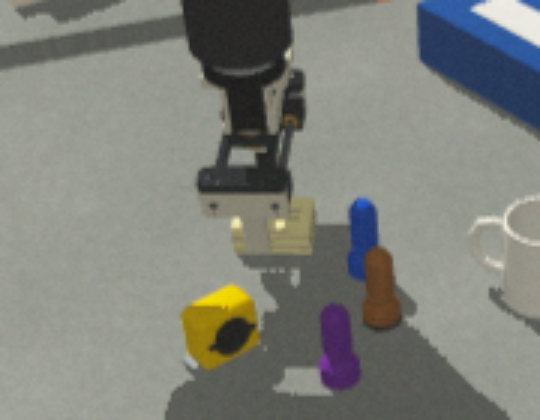

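The jaws straddle the block, 7–9 mm past its middle. I'll correct that and close.

```bash
python3 -m jog '[[7,-9,-10,0,0,-0.01],[0,0,0,0,0,0],[0,0,0,0,0,0]]' 1 20;  python3 -m jog '[[0,0,0,0,0,0],[0,0,0,0,0,0],[0,0,0,0,0,0],[0,0,0,0,0,0],[0,0,0,0,0,0],[0,0,0,0,0,0]]' 0.4 20
```

```text
t: 2.3
eef_pos: [0.5052, 0.4375, 0.0131]
ee_rot: [-3.137, 0.014, -1.944]
force: [-0.6, -0.2, -0.0]
width: 0.0872
t: 2.9
eef_pos: [0.5064, 0.4382, 0.016]
ee_rot: [-3.136, 0.018, -1.945]
force: [1.3, -0.2, 0.8]
width: 0.0497
```

```bash
cat > go.py <<'E'
# prints the remaining shift (mm) and turn to a tool pose x y z(mm) yaw, jaws either way round
import sys; from h import *
x,y,z,yaw=map(float,sys.argv[1:5]); s=status.get_state()
M=R.from_euler("xyz",s["ee_rot"]); D=[(R.from_euler("xyz",[np.pi,0,a])*M.inv()).as_rotvec() for a in (yaw,yaw+np.pi)]
print("t",round(s["t"],2),"d",np.round(np.array([x,y,z])-1000*np.array(s["eef_pos"]),1),"rot",np.round(min(D,key=np.linalg.norm),3),"w",round(s["width"],4))
E
python3 -m jog '[[0,0,35,0,0,0],[0,0,40,0,0,0],[0,0,30,0,0,0],[5,-40,0,0,0,0.07],[5,-48,0,0,0,0.07],[5,-48,0,0,0,0.06],[5,-48,0,0,0,0],[5,-48,0,0,0,0],[5,-48,0,0,0,0],[5,-48,0,0,0,0],[5,-48,0,0,0,0],[5,-48,0,0,0,0]]'; python3 go.py 565 -133 110 1.39
```

```text
t: 4.1
eef_pos: [0.5483, 0.0048, 0.1226]
ee_rot: [-3.134, 0.016, -1.725]
force: [0.2, -0.8, -1.1]
width: 0.0497
t 4.1 d [  16.7 -137.8  -12.6] rot [-0.015  0.011 -0.026] w 0.0497
```

```bash
python3 -m jog '[[4,-40,0,0,0,-0.02],[4,-40,0,0,0,0],[4,-40,0,-0.007,0.005,0],[0,0,0,0,0,0],[0,0,0,0,0,0]]'; python3 go.py 565 -133 60 1.39; python3 - <<'E'
from h import *
im,k=look("wrist","w2")
E
```

```text
t: 4.6
eef_pos: [0.5588, -0.126, 0.122]
ee_rot: [-3.138, 0.008, -1.753]
force: [-0.1, 0.3, -0.4]
width: 0.0499
t 4.6 d [  6.2  -7.  -62. ] rot [-0.007  0.005  0.002] w 0.0499
```

View pics/w2.png

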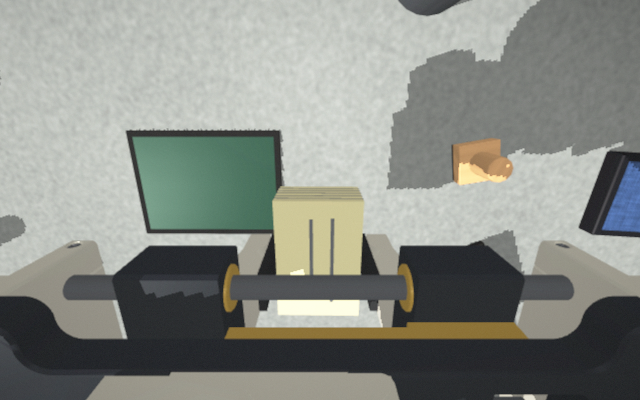

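The block is held straight, with the mat's right edge at column ~280. Lowering in two steps.

```bash
python3 -m jog '[[5,-6,-20,-0.007,0.005,0],[0,0,-30,0,0,0],[0,0,-20,0,0,0],[0,0,0,0,0,0],[0,0,0,0,0,0]]'; python3 go.py 567 -133 17 1.39
```

```text
t: 5.15
eef_pos: [0.5652, -0.1265, 0.0518]
ee_rot: [-3.139, 0.001, -1.746]
force: [-0.3, 0.2, -0.9]
width: 0.0498
t 5.15 d [  1.8  -6.5 -34.8] rot [-0.001  0.003 -0.006] w 0.0498
```

```bash
python3 -m jog '[[2,-6,-16,0,0,0],[0,0,-12,0,0,0],[0,0,-4,0,0,0],[0,0,0,0,0,0]]'; python3 go.py 567 -133 17 1.39
```

```text
t: 5.55
eef_pos: [0.5701, -0.1301, 0.023]
ee_rot: [-3.133, 0.002, -1.742]
force: [-0.4, 0.5, -1.3]
width: 0.0498
t 5.55 d [-3.1 -2.9 -6. ] rot [-0.001  0.009 -0.01 ] w 0.0498
```

```bash
python3 -m jog '[[-3,-3,-3,0,0.005,0],[0,0,-2,0,0.005,0],[0,0,-2,0,0,0],[0,0,0,0,0,0]]'; python3 go.py 567 -133 17 1.39
```

```text
t: 5.95
eef_pos: [0.5679, -0.1331, 0.0175]
ee_rot: [-3.141, 0.001, -1.742]
force: [-0.7, -0.7, -0.7]
width: 0.0498
t 5.95 d [-0.9  0.1 -0.5] rot [-0.001  0.001 -0.01 ] w 0.0498
```

```bash
python3 -m jog '[[0,0,-1,0,0,0],[0,0,0,0,0,0],[0,0,0,0,0,0],[0,0,0,0,0,0]]' 0.75; python3 -m jog '[[0,0,30,0,0,0],[0,0,45,0,0,0],[0,0,45,0,0,0],[-5,-30,45,0,0,0],[-10,-45,15,0,0,0],[-10,-45,0,0,0,0],[-10,-45,0,0,0,0],[-10,-45,0,0,0,0],[-8,-45,0,0,0,0],[-5,-25,0,0,0,0],[0,0,0,0,0,0],[0,0,0,0,0,0]]' 1; python3 - <<'E'
from h import *
im,k=look("wrist","w3")
E
```

```text
t: 6.35
eef_pos: [0.5685, -0.1332, 0.017]
ee_rot: [-3.14, 0.001, -1.741]
force: [-0.1, -0.3, 0.3]
width: 0.0653
t: 7.55
eef_pos: [0.506, -0.421, 0.2026]
ee_rot: [-3.136, -0.003, -1.738]
force: [0.8, 0.2, -0.2]
width: 0.0876
```

View pics/w3.png

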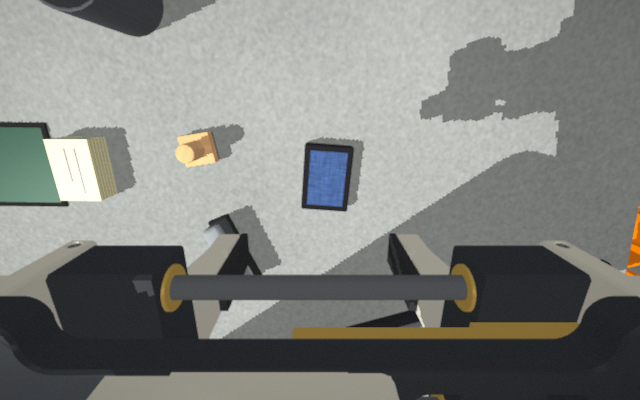

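The pad is at (327,177) and the short stamp at (195,150). The block is seen obliquely by the mat, so I'll check it later.

```bash
python3 - <<'E'
from h import *
im,k=look("wrist")
c=blob(im,(100,100,60),(120,255,255),(327,177),45); r=rect(c,k,.018); print("pad",r)
c=blob(im,(8,60,90),(25,255,255),(200,150),28); print("short foot-ish",rect(c,k,.018))
E
python3 go.py 505 -430 20 0
```

```text
pad (array([ 501.2, -431.7,   71.1,   47.1]), np.float64(-0.241))
short foot-ish (array([ 564.2, -279.6,   51. ,   38.4]), np.float64(1.569))
t 7.65 d [  -1.4   -9.9 -182.7] rot [ 0.007  0.002 -1.405] w 0.0878
```

```bash
python3 -m jog '[[-5,-9,-30,0.006,0.002,-0.07],[0,0,-45,0,0,0],[0,0,-45,0,0,0],[0,0,-30,0,0,0],[0,0,0,0,0,0],[0,0,0,0,0,0]]' 1 25; python3 go.py 501 -432 8 1.33
```

```text
t: 8.25
eef_pos: [0.506, -0.4232, 0.0534]
ee_rot: [-3.131, 0.001, -1.799]
force: [-0.0, 0.1, 0.6]
width: 0.0879
t 8.25 d [ -5.   -8.8 -45.4] rot [ 0.002  0.01  -0.013] w 0.0879
```

```bash
python3 -m jog '[[-3,-6,-20,0,0.01,-0.01],[-2,-3,-18,0,0,0],[0,0,-4,0,0,0],[0,0,0,0,0,0]]' 1 25; python3 go.py 501 -432 8 1.33
```

```text
t: 8.65
eef_pos: [0.5057, -0.4334, 0.0164]
ee_rot: [-3.132, -0.005, -1.807]
force: [-0.6, 0.1, 0.1]
width: 0.0877
t 8.65 d [-4.7  1.4 -8.4] rot [ 0.007  0.008 -0.005] w 0.0877
```

```bash
python3 -m jog '[[-4,2,-6,0.007,0.008,0],[0,0,-3,0,0,0],[0,0,0,0,0,0]]' 1 25; python3 go.py 501 -432 8 1.33;  python3 -m jog '[[0,0,0,0,0,0],[0,0,0,0,0,0],[0,0,0,0,0,0],[0,0,0,0,0,0],[0,0,0,0,0,0]]' 0.5 25;python3 go.py 501 -432 8 1.33
```

```text
t: 8.95
eef_pos: [0.503, -0.4318, 0.0096]
ee_rot: [-3.139, -0.001, -1.806]
force: [0.1, 0.5, -0.1]
width: 0.0878
t 8.95 d [-2.  -0.2 -1.6] rot [ 0.001  0.003 -0.005] w 0.0878
t: 9.45
eef_pos: [0.5036, -0.4321, 0.0107]
ee_rot: [-3.137, -0.001, -1.806]
force: [0.1, -0.1, -0.3]
width: 0.0596
t 9.45 d [-2.6  0.1 -2.7] rot [ 0.002  0.004 -0.005] w 0.0596
```

```bash
python3 -m jog '[[0,0,35,0,0,0],[0,0,45,0,0,0],[0,0,45,0,0,0],[0,40,5,0,0,0],[8,48,0,0,0,0],[10,48,0,0,0,0],[10,48,0,0,0,0],[10,48,0,0,0,0],[10,48,0,0,0,0],[10,48,0,0,0,0],[10,48,0,0,0,0],[10,48,0,0,0,0]]'; python3 go.py 611 108 60 1.39
```

```text
t: 10.65
eef_pos: [0.5765, -0.0009, 0.1436]
ee_rot: [-3.14, 0.002, -1.817]
force: [0.9, -0.9, -0.8]
width: 0.0596
t 10.65 d [ 34.5 108.9 -83.6] rot [-0.001  0.002  0.066] w 0.0596
```

```bash
python3 -m jog '[[8,35,0,0,0,0.03],[8,35,0,0,0,0.03],[5,25,0,0,0,0],[0,0,0,0,0,0],[0,0,0,0,0,0]]'; python3 go.py 611 108 60 1.39
```

```text
t: 11.15
eef_pos: [0.5974, 0.1049, 0.1427]
ee_rot: [-3.141, 0.002, -1.747]
force: [0.4, 0.5, -1.8]
width: 0.0593
t 11.15 d [ 13.6   3.1 -82.7] rot [-0.002  0.001 -0.005] w 0.0593
```

```bash
python3 -m jog '[[10,2,-30,0,0,0],[4,0,-40,0,0,0],[0,0,-30,0,0,0],[0,0,0,0,0,0],[0,0,0,0,0,0]]'; python3 go.py 611 108 12 1.39
```

```text
t: 11.65
eef_pos: [0.6119, 0.103, 0.0423]
ee_rot: [-3.138, 0.003, -1.75]
force: [0.6, 0.2, -1.4]
width: 0.0598
t 11.65 d [ -0.9   5.  -30.3] rot [-0.003  0.004 -0.001] w 0.0598
```

```bash
python3 -m jog '[[-1,4,-14,-0.003,0.004,0],[0,1,-10,0,0,0],[0,0,-4,0,0,0],[0,0,0,0,0,0]]'; python3 go.py 611 108 11 1.39
```

```text
t: 12.05
eef_pos: [0.613, 0.1084, 0.0166]
ee_rot: [-3.137, 0.003, -1.751]
force: [0.1, -0.5, -1.3]
width: 0.0595
t 12.05 d [-2.  -0.4 -5.6] rot [-0.002  0.005 -0.   ] w 0.0595
```

```bash
python3 -m jog '[[-2,0,-3,-0.002,0.005,0],[0,0,-3,0,0,0],[0,0,0,0,0,0]]'; python3 go.py 611 108 11 1.39; python3 -m jog '[[0,0,-1,0,0,0],[0,0,0,0,0,0],[0,0,0,0,0,0],[0,0,0,0,0,0]]' 0.85; python3 go.py 611 108 11 1.39
```

```text
t: 12.35
eef_pos: [0.6114, 0.1089, 0.0112]
ee_rot: [-3.14, 0.001, -1.751]
force: [-0.2, 0.1, -0.4]
width: 0.0593
t 12.35 d [-0.4 -0.9 -0.2] rot [-0.     0.002 -0.001] w 0.0593
t: 12.75
eef_pos: [0.6124, 0.1093, 0.0112]
ee_rot: [-3.138, 0.002, -1.75]
force: [-0.2, 0.1, 0.4]
width: 0.0741
t 12.75 d [-1.4 -1.3 -0.2] rot [-0.001  0.003 -0.001] w 0.0741
```

```bash
python3 -m jog '[[0,0,30,0,0,0],[0,0,45,0,0,0],[0,0,45,0,0,0],[-5,20,45,0,0,-0.14],[-5,20,20,0,0,-0.14],[-5,20,0,0,0,-0.14],[-5,20,0,0,0,-0.14],[-5,20,0,0,0,-0.14],[-5,20,0,0,0,-0.14],[-5,20,0,0,0,-0.14],[-5,20,0,0,0,-0.14],[0,0,0,0,0,-0.1]]' 1; python3 -m jog '[[0,0,0,0,0,0],[0,0,0,0,0,0]]'; python3 go.py 566 281 200 0.1;  python3 - <<'E'
from h import *
im,k=look("wrist","w4")
E
```

```text
t: 13.95
eef_pos: [0.5691, 0.2735, 0.2072]
ee_rot: [3.139, 0.01, -3.02]
force: [-0.1, -0.1, 0.2]
width: 0.0877
t: 14.15
eef_pos: [0.5687, 0.2741, 0.2074]
ee_rot: [3.139, 0.01, -3.018]
force: [0.1, -1.3, 0.9]
width: 0.0879
t 14.15 d [-2.7  6.9 -7.4] rot [-0.004  0.01  -0.024] w 0.0879
```

View pics/w4.png

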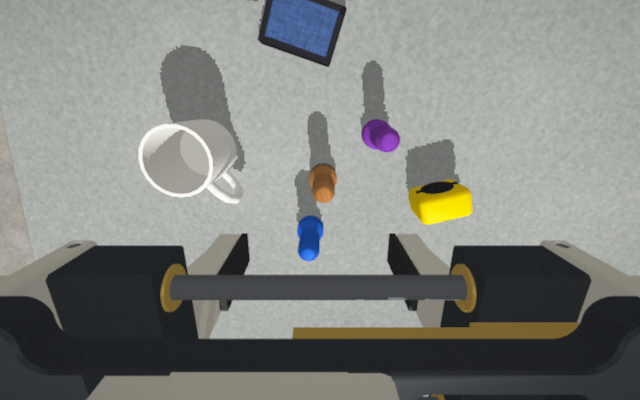

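Brown stamp: foot ~(322,177), top ~(323,197). The mug handle's tip is at (240,195).

```bash
python3 - <<'E'
from h import *
im,k=look("wrist")
c=blob(im,(5,80,40),(20,255,255),(322,183),25); x,y,w,h=cv2.boundingRect(c); print(x,y,w,h)
print("foot",toplane((x+w/2,y+w/2),k,.014),"top",toplane((x+w/2,y+h-8),k,.074),"mug handle",toplane((240,195),k,.06))
s=blob(im,(100,80,40),(120,255,255),(302,30),45); print("pad (cut off?)",rect(s,k,.018), s.min(0))
E
```

```text
309 164 28 39
foot [[0.5631293  0.27820949]] top [[0.56307149 0.28194667]] mug handle [[0.65678815 0.29852682]]
pad (cut off?) (array([609.4, 109.4,  71.3,  47.3]), np.float64(-0.183)) [265   0]
```

The pad sits at (609,109), yaw -0.183, as wanted. The stamp is at (563,280).

```bash
python3 -m jog '[[-4,6,-30,-0.004,0.01,0],[-2,0,-40,0,0,0],[0,0,-30,0,0,0],[0,0,0,0,0,0],[0,0,0,0,0,0]]' 0.6 15; python3 go.py 563 280 36 0.12
```

```text
t: 14.75
eef_pos: [0.5648, 0.2782, 0.1077]
ee_rot: [3.14, 0.004, -3.013]
force: [0.1, 0.4, 1.0]
width: 0.0553
t 14.75 d [ -1.8   1.8 -71.7] rot [-0.003  0.004 -0.008] w 0.0553
```

```bash
python3 -m jog '[[-2,2,-25,-0.003,0.004,0],[0,0,-30,0,0,0],[0,0,-14,0,0,0],[0,0,0,0,0,0],[0,0,0,0,0,0]]' 0.6 15; python3 go.py 563 280 36 0.12
```

```text
t: 15.25
eef_pos: [0.5684, 0.2829, 0.0467]
ee_rot: [3.136, 0.012, -3.01]
force: [0.3, -0.7, -0.7]
width: 0.0526
t 15.25 d [ -5.4  -2.9 -10.7] rot [-0.007  0.011 -0.011] w 0.0526
```

```bash
python3 -m jog '[[-5,-3,-7,-0.007,0.011,0],[0,0,-4,0,0,0],[0,0,0,0,0,0]]' 0.6 15; python3 go.py 563 280 36 0.12;  python3 -m jog '[[0,0,0,0,0,0],[0,0,0,0,0,0],[0,0,0,0,0,0],[0,0,0,0,0,0],[0,0,0,0,0,0]]' 0.15 15; python3 go.py 563 280 36 0.12; python3 - <<'E'
from h import *
im,k=look("side"); u=topix([.565,.28,.05],k)[0].astype(int); cv2.imwrite("pics/s2.png",cv2.resize(im[max(0,u[1]-70):u[1]+70,u[0]-90:u[0]+90],None,fx=3,fy=3))
E
```

```text
t: 15.55
eef_pos: [0.5647, 0.2809, 0.0387]
ee_rot: [3.139, 0.003, -3.01]
force: [0.5, 0.2, 0.1]
width: 0.0524
t 15.55 d [-1.7 -0.9 -2.7] rot [-0.003  0.003 -0.012] w 0.0524
t: 16.05
eef_pos: [0.565, 0.2813, 0.0397]
ee_rot: [3.139, 0.004, -3.009]
force: [0.5, 0.4, -1.2]
width: 0.0256
t 16.05 d [-2.  -1.3 -3.7] rot [-0.003  0.004 -0.012] w 0.0256
```

View pics/s2.png

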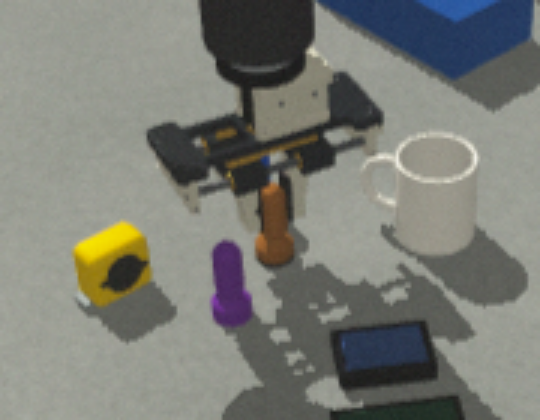

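The brown stamp is held upright between the pads. Now onto the pad.

```bash
python3 -m jog '[[0,0,30,0,0,0],[0,0,35,0,0,0],[0,0,20,0,0,0],[10,-35,0,0,0,0],[12,-45,0,0,0,0],[12,-45,0,0,0,0],[8,-35,0,0,0,0],[2,-10,0,0,0,0],[0,0,0,0,0,0],[0,0,0,0,0,0]]'; python3 go.py 609 109 60 0.13
```

```text
t: 17.1
eef_pos: [0.6089, 0.106, 0.1273]
ee_rot: [3.14, 0.004, -3.007]
force: [-0.3, 0.9, -0.9]
width: 0.0258
t 17.1 d [  0.1   3.  -67.3] rot [-0.002  0.004 -0.005] w 0.0258
```

```bash
python3 -m jog '[[0,3,-20,-0.002,0.004,0],[0,0,-25,0,0,0],[0,0,-12,0,0,0],[0,0,0,0,0,0],[0,0,0,0,0,0]]'; python3 go.py 609 109 59 0.13
```

```text
t: 17.6
eef_pos: [0.6091, 0.1145, 0.0699]
ee_rot: [3.141, 0.002, -3.002]
force: [0.1, 0.8, -0.3]
width: 0.0255
t 17.6 d [ -0.1  -5.5 -10.9] rot [-0.001  0.002 -0.01 ] w 0.0255
```

```bash
python3 -m jog '[[0,-5,-5,-0.001,0.002,0],[0,0,-4,0,0,0],[0,0,-2,0,0,0],[0,0,0,0,0,0]]'; python3 go.py 609 109 58 0.13
```

```text
t: 18.0
eef_pos: [0.6105, 0.1101, 0.0607]
ee_rot: [3.141, 0.003, -3.001]
force: [-0.2, -0.5, 0.0]
width: 0.0255
t 18.0 d [-1.5 -1.1 -2.7] rot [-0.001  0.003 -0.011] w 0.0255
```

```bash
python3 -m jog '[[-1,-1,-1.5,-0.001,0.003,0],[0,0,-1.5,0,0,0],[0,0,0,0,0,0]]'; python3 go.py 609 109 58 0.13; python3 -m jog '[[0,0,-1,0,0,0],[0,0,-1,0,0,0],[0,0,0,0,0,0]]'; python3 go.py 609 109 58 0.13
```

```text
t: 18.3
eef_pos: [0.6098, 0.109, 0.058]
ee_rot: [3.141, 0.001, -3.001]
force: [-0.1, 0.7, -0.2]
width: 0.0256
t 18.3 d [-0.8  0.  -0. ] rot [-0.001  0.001 -0.011] w 0.0256
t: 18.6
eef_pos: [0.6102, 0.1089, 0.0579]
ee_rot: [3.141, 0.002, -3.0]
force: [0.3, -0.5, -0.5]
width: 0.0255
t 18.6 d [-1.2  0.1  0.1] rot [-0.     0.002 -0.011] w 0.0255
```

```bash
python3 -m jog '[[0,0,0,0,0,0],[0,0,0,0,0,0],[0,0,0,0,0,0],[0,0,20,0,0,0],[0,0,40,0,0,0],[0,0,45,0,0,0],[0,0,40,0,0,0],[0,0,0,0,0,0]]' 0.55; python3 -m jog '[[-16,-35,0,0,0,0.13],[-20,-45,0,0,0,0.13],[-20,-45,0,0,0,0.13],[-20,-45,0,0,0,0.13],[-20,-45,0,0,0,0.13],[-20,-45,0,0,0,0.13],[-20,-45,0,0,0,0.13],[-20,-45,0,0,0,0.13],[-16,-35,0,0,0,0.13],[0,0,0,0,0,0.08],[0,0,0,0,0,0],[0,0,0,0,0,0]]' 1; python3 go.py 430 -285 200 1.39;  python3 - <<'E'
from h import *
im,k=look("wrist","w5")
E
```

```text
t: 19.4
eef_pos: [0.6085, 0.1078, 0.2057]
ee_rot: [-3.14, -0.002, -3.0]
force: [-0.0, 1.0, -0.3]
width: 0.0483
t: 20.6
eef_pos: [0.4332, -0.2787, 0.2057]
ee_rot: [-3.138, 0.003, -1.72]
force: [-0.0, 0.6, -0.6]
width: 0.0875
t 20.6 d [-3.2 -6.3 -5.7] rot [-0.003  0.005 -0.032] w 0.0875
```

View pics/w5.png

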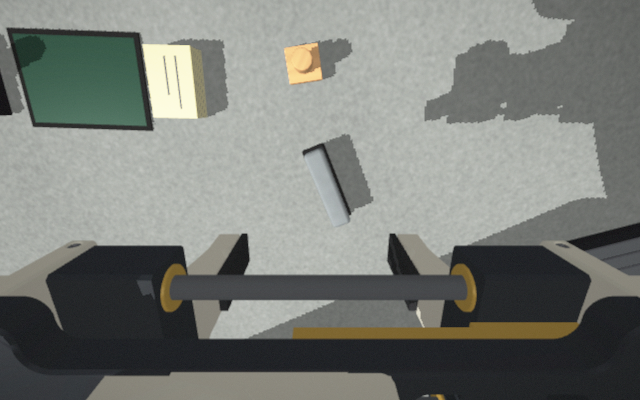

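The stapler runs from (314,148) to (341,223), and the base shows at its upper end and right side. The short stamp is at (303,62), the block at (175,80). I'll measure all of these.

```bash
python3 - <<'E'
from h import *
im,k=look("wrist")
g=cv2.resize(im[130:240,280:370],None,fx=6,fy=6,interpolation=cv2.INTER_CUBIC); cv2.imwrite("pics/c5.png",g)
a=toplane([(305,153),(331,225),(326,150),(349,221)],k,.041); print((a*1000).round(),a.mean(0), [np.arctan2(*(a[i]-a[i+1])[::-1]).round(3) for i in (0,2)])
m=blob(im,(60,60,10),(90,255,150),(80,80),70); print("mat",rect(m,k,.003))
c=blob(im,(20,25,200),(35,140,255),(172,80),50); print("block",rect(c,k,.03))
c=blob(im,(8,60,90),(25,255,255),(303,62),32); print("foot",rect(c,k,.018), toplane((303,58),k,.05))
print(status.get_state()["eef_pos"])
E
```

```text
[[ 468. -268.]
 [ 374. -286.]
 [ 468. -293.]
 [ 376. -309.]] [ 0.42143518 -0.28884866] [np.float64(0.187), np.float64(0.175)]
mat (array([585.7, -15.5, 138.8,  98.5]), np.float64(1.391))
block (array([ 564.9, -133. ,   76.2,   51. ]), np.float64(-0.175))
foot (array([ 563.8, -280.8,   39. ,   38.5]), np.float64(-0.002)) [[ 0.56462856 -0.28225052]]
[ 0.4335269  -0.27817452  0.20571209]
```

View pics/c5.png

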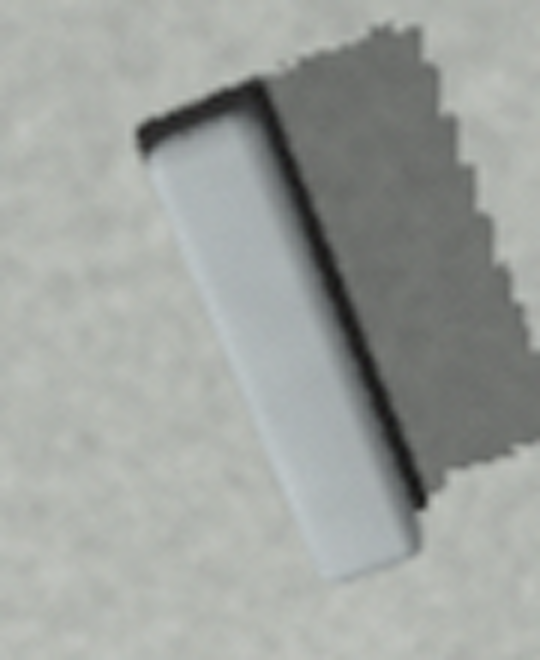

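```bash
python3 - <<'E'
from h import *
k=cam("wrist")
for z in (0,.008):
    a=toplane([(302.8,151.7),(324.2,143),(350.8,214.2)],k,z); print((a*1000).round(),a[[0,2]].mean(0),np.arctan2(*(a[1]-a[2])[::-1]),np.linalg.norm(np.diff(a,axis=0),axis=1))
E
python3 go.py 421 -289 100 1.75
```

```text
[[ 464. -262.]
 [ 471. -291.]
 [ 369. -314.]] [ 0.41623141 -0.28840257] 0.22116219239634669 [0.0298542  0.10503442]
[[ 465. -263.]
 [ 472. -291.]
 [ 372. -314.]] [ 0.41843141 -0.28845946] 0.22116219239634727 [0.02919838 0.10272708]
t 20.7 d [ -12.5  -10.8 -105.7] rot [-0.003  0.004  0.326] w 0.0873
```

Measured at desk height, the base comes out 105 × 30 mm, so the fit is good: centre (417,-288), yaw 0.21. I'll grip the arm with the tips at about 22 mm.

```bash
python3 -m jog '[[-6,-5,-20,0,0,0.13],[-6,-5,-35,0,0,0.13],[-4,-2,-35,0,0,0.09],[0,0,-20,0,0,0],[0,0,0,0,0,0],[0,0,0,0,0,0]]' 0.7 30; python3 go.py 417 -288 22 1.78
```

```text
t: 21.3
eef_pos: [0.4214, -0.2866, 0.0944]
ee_rot: [-3.132, 0.002, -1.353]
force: [0.7, 0.1, 0.8]
width: 0.0617
t 21.3 d [ -4.4  -1.4 -72.4] rot [-0.004  0.009 -0.009] w 0.0617
```

```bash
python3 -m jog '[[-4,-1,-25,-0.004,0.009,0],[-1,0,-25,0,0,0],[0,0,-14,0,0,0],[0,0,0,0,0,0],[0,0,0,0,0,0]]'; python3 go.py 417 -288 22 1.78
```

```text
t: 21.8
eef_pos: [0.4238, -0.2876, 0.0361]
ee_rot: [-3.132, -0.007, -1.352]
force: [-0.3, 1.3, 0.8]
width: 0.0616
t 21.8 d [ -6.8  -0.4 -14.1] rot [ 0.005  0.011 -0.01 ] w 0.0616
```

```bash
python3 -m jog '[[-6,0,-9,0.005,0.011,-0.01],[0,0,-6,0,0,0],[0,0,0,0,0,0]]'; python3 go.py 417 -288 22 1.78; python3 -m jog '[[-2,0,-1,0,0.003,0],[0,0,0,0,0,0],[0,0,0,0,0,0],[0,0,0,0,0,0],[0,0,0,0,0,0],[0,0,0,0,0,0]]' 0.12 30; python3 go.py 417 -288 22 1.78
```

```text
t: 22.1
eef_pos: [0.4198, -0.2879, 0.0232]
ee_rot: [-3.137, -0.001, -1.362]
force: [-0.8, 0.3, 0.4]
width: 0.0616
t 22.1 d [-2.8 -0.1 -1.2] rot [0.001 0.005 0.001] w 0.0616
t: 22.7
eef_pos: [0.4181, -0.2882, 0.0228]
ee_rot: [-3.139, -0.001, -1.362]
force: [-0.4, -0.2, -1.1]
width: 0.0234
t 22.7 d [-1.1  0.2 -0.8] rot [0.001 0.002 0.001] w 0.0234
```

```bash
python3 -m jog '[[0,0,30,0,0,0],[0,0,40,0,0,0],[0,0,40,0,0,-0.1],[10,10,20,0,0,-0.14],[24,24,0,0,0,-0.14],[28,28,0,0,0,-0.14],[28,28,0,0,0,-0.14],[28,28,0,0,0,-0.14],[28,28,0,0,0,-0.14],[28,28,0,0,0,-0.14],[28,28,0,0,0,-0.14],[20,20,0,0,0,-0.14]]'; python3 go.py 675 -31 150 2.96
```

```text
t: 23.9
eef_pos: [0.6401, -0.0574, 0.1565]
ee_rot: [3.139, 0.005, -2.783]
force: [0.4, 0.1, -1.5]
width: 0.0239
t 23.9 d [34.9 26.4 -6.5] rot [-0.003  0.005 -0.541] w 0.0239
```

```bash
python3 -m jog '[[10,8,0,0,0,-0.14],[10,8,0,0,0,-0.14],[7,3,0,0,0,-0.14],[0,0,-20,0,0,-0.1],[0,0,-40,0,0,0],[0,0,-10,0,0,0],[0,0,0,0,0,0]]'; python3 go.py 675 -31 30 2.96
python3 - <<'E'
from h import *
im,k=look("wrist","w6")
E
```

```text
t: 24.6
eef_pos: [0.6696, -0.0327, 0.0812]
ee_rot: [3.139, 0.001, 2.958]
force: [0.1, 0.2, -1.3]
width: 0.0237
t 24.6 d [  5.4   1.7 -51.2] rot [-0.002  0.001  0.002] w 0.0237
```

View pics/w6.png

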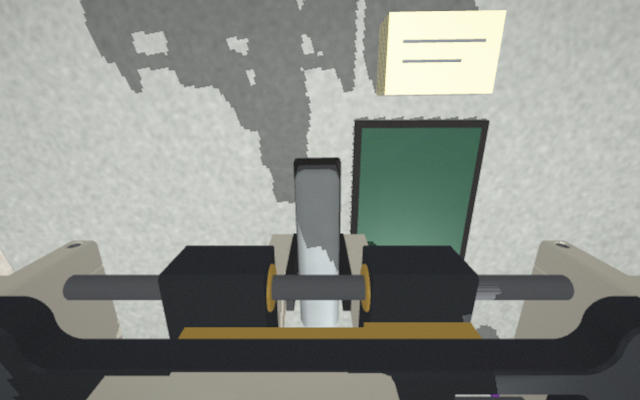

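The stapler is held straight, its right end at (318,160) parallel to the mat edge at column ~355. I'll lower it, with a quick check of the offset.

```bash
python3 - <<'E'
from h import *
k=cam("wrist"); e=toplane((318,160),k,.06)[0]; s=status.get_state(); d=e-np.array(s["eef_pos"][:2]); print("end offset mat x,y", d@[.984,-.179], d@[.179,.984])
E
python3 -m jog '[[4,2,-20,-0.002,0,0],[1,0,-20,0,0,0],[0,0,-8,0,0,0],[0,0,0,0,0,0]]'; python3 go.py 675 -31 23 2.96
```

```text
end offset mat x,y -0.0006240115973094644 -0.051212070479548254
t: 25.05
eef_pos: [0.6786, -0.0306, 0.0398]
ee_rot: [3.139, 0.01, 2.96]
force: [-0.3, -0.5, -0.9]
width: 0.0236
t 25.05 d [ -3.6  -0.4 -16.8] rot [-0.001  0.01   0.   ] w 0.0236
```

```bash
python3 -m jog '[[-3,-1,-8,0,0.01,0],[0,0,-5,0,0,0],[0,0,-3,0,0,0],[0,0,0,0,0,0]]'; python3 go.py 675 -31 23 2.96
```

```text
t: 25.45
eef_pos: [0.6774, -0.0316, 0.0267]
ee_rot: [3.139, 0.004, 2.961]
force: [0.1, 0.4, -2.1]
width: 0.0236
t 25.45 d [-2.4  0.6 -3.7] rot [-0.001  0.004 -0.001] w 0.0236
```

```bash
python3 -m jog '[[-2,0,-2,0,0.004,0],[0,0,-2,0,0,0],[0,0,0,0,0,0]]'; python3 go.py 675 -31 23 2.96; python3 -m jog '[[0,0,-1,0,0,0],[0,0,0,0,0,0],[0,0,0,0,0,0],[0,0,0,0,0,0]]' 0.55;  python3 go.py 675 -31 23 2.96
```

```text
t: 25.75
eef_pos: [0.6757, -0.0316, 0.0231]
ee_rot: [3.14, 0.001, 2.961]
force: [-0.2, 0.6, -1.6]
width: 0.0238
t 25.75 d [-0.7  0.6 -0.1] rot [-0.001  0.001 -0.001] w 0.0238
t: 26.15
eef_pos: [0.6765, -0.0315, 0.023]
ee_rot: [3.14, 0.002, 2.961]
force: [0.0, 0.2, 0.5]
width: 0.0467
t 26.15 d [-1.5  0.5  0. ] rot [-0.001  0.003 -0.001] w 0.0467
```

```bash
python3 -m jog '[[0,0,30,0,0,0],[0,0,45,0,0,0],[0,0,45,0,0,-0.14],[0,0,45,0,0,-0.14],[-15,-30,15,0,0,-0.14],[-18,-40,0,0,0,-0.14],[-18,-40,0,0,0,-0.14],[-18,-40,0,0,0,-0.14],[-18,-40,0,0,0,-0.14],[-18,-40,0,0,0,-0.14],[-6,-14,0,0,0,-0.14],[0,0,0,0,0,-0.1]]' 0.65 12; python3 -m jog '[[0,0,0,0,0,0],[0,0,0,0,0,0]]'; python3 go.py 564 -281 200 1.571;  python3 - <<'E'
from h import *
im,k=look("wrist","w7"); print(topix([[.564,-.281,.018],[.564,-.281,.05]],k))
E
```

```text
t: 27.35
eef_pos: [0.5592, -0.2836, 0.2132]
ee_rot: [3.131, 0.002, 1.551]
force: [0.7, 0.6, 0.5]
width: 0.0567
t: 27.55
eef_pos: [0.5586, -0.2845, 0.2136]
ee_rot: [3.13, 0.003, 1.55]
force: [-0.3, 0.4, 1.7]
width: 0.0568
t 27.55 d [  5.4   3.5 -13.6] rot [0.003 0.012 0.021] w 0.0568
[[321.17016008 176.87789368]
 [321.37877295 183.70972931]]
```

View pics/w7.png

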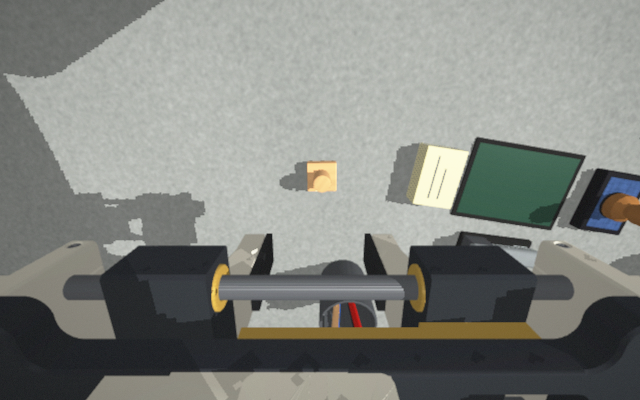

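The stamp is where predicted, (321,177), and square to the jaws. Before going down I'll check the clearance to the pen tips, seen in the first scene picture at (194,218), (207,217) and (197,228).

```bash
python3 - <<'E'
from h import *
k=cam("scene"); print(toplane([(193,218),(207,217),(192,228)],k,.15).round(3), toplane((208,240),k,.06))
ks=cam("side"); print(toplane([(418,234),(434,228),(438,241)],ks,.15).round(3))
E
python3 -m jog '[[5,3,-30,0.003,0.012,0.02],[0,0,-40,0,0,0],[0,0,-35,0,0,0],[0,0,0,0,0,0],[0,0,0,0,0,0]]'; python3 go.py 564 -281 22 1.571
```

```text
[[ 0.721 -0.268]
 [ 0.716 -0.235]
 [ 0.747 -0.265]] [[ 0.73247316 -0.2497226 ]]
[[ 0.705 -0.248]
 [ 0.743 -0.245]
 [ 0.733 -0.278]]
t: 28.1
eef_pos: [0.567, -0.2789, 0.1089]
ee_rot: [3.137, 0.002, 1.587]
force: [-0.5, -0.8, 0.9]
width: 0.0568
t 28.1 d [ -3.   -2.1 -86.9] rot [ 0.002  0.005 -0.016] w 0.0568
```

```bash
python3 -m jog '[[-3,-2,-30,0.002,0.005,-0.015],[0,0,-30,0,0,0],[0,0,-16,0,0,0],[0,0,0,0,0,0]]'; python3 go.py 564 -281 24 1.571
```

```text
t: 28.5
eef_pos: [0.5705, -0.2813, 0.0402]
ee_rot: [3.13, 0.003, 1.579]
force: [0.7, -0.5, -0.2]
width: 0.0571
t 28.5 d [ -6.5   0.3 -16.2] rot [ 0.003  0.012 -0.008] w 0.0571
```

```bash
python3 -m jog '[[-6,0,-9,0.003,0.012,-0.005],[0,0,-6,0,0,0],[0,0,0,0,0,0]]'; python3 go.py 564 -281 24 1.571; python3 -m jog '[[-2,0,-1,0,0.004,0],[0,0,0,0,0,0],[0,0,0,0,0,0],[0,0,0,0,0,0],[0,0,0,0,0,0],[0,0,0,0,0,0]]' 0.1 12; python3 go.py 564 -281 24 1.571
```

```text
t: 28.8
eef_pos: [0.5675, -0.2818, 0.0294]
ee_rot: [3.136, 0.002, 1.576]
force: [-0.2, 0.6, 1.0]
width: 0.057
t 28.8 d [-3.5  0.8 -5.4] rot [ 0.002  0.005 -0.005] w 0.057
t: 29.4
eef_pos: [0.5666, -0.2822, 0.0307]
ee_rot: [3.137, 0.003, 1.577]
force: [-0.5, 0.2, -0.8]
width: 0.0216
t 29.4 d [-2.6  1.2 -6.7] rot [ 0.003  0.004 -0.006] w 0.0216
```

```bash
python3 -m jog '[[0,0,30,0,0,0],[0,0,40,0,0,0],[0,0,30,0,0,0],[2,35,0,0,0,-0.06],[4,45,0,0,0,-0.06],[4,45,0,0,0,-0.06],[4,45,0,0,0,0],[4,45,0,0,0,0],[3,35,0,0,0,0],[1,12,0,0,0,0],[0,0,0,0,0,0],[0,0,0,0,0,0]]'; python3 go.py 588 -15 34 1.39
```

```text
t: 30.6
eef_pos: [0.5862, -0.0114, 0.1335]
ee_rot: [3.139, 0.0, 1.386]
force: [-0.5, 0.3, -0.3]
width: 0.0216
t 30.6 d [  1.8  -3.6 -99.5] rot [0.001 0.002 0.004] w 0.0216
```

```bash
python3 -m jog '[[1,-3,-30,0,0.002,0],[0,0,-35,0,0,0],[0,0,-15,0,0,0],[0,0,0,0,0,0],[0,0,0,0,0,0]]'; python3 go.py 588 -15 34 1.39
```

```text
t: 31.1
eef_pos: [0.5874, -0.0208, 0.0524]
ee_rot: [3.139, 0.001, 1.38]
force: [0.2, 0.5, -0.4]
width: 0.0218
t 31.1 d [  0.6   5.8 -18.4] rot [0.001 0.002 0.01 ] w 0.0218
```

```bash
python3 -m jog '[[0,5,-8,0.001,0.002,0.01],[0,0,-6,0,0,0],[0,0,-2,0,0,0],[0,0,0,0,0,0]]'; python3 go.py 588 -15 34 1.39
```

```text
t: 31.5
eef_pos: [0.5891, -0.0162, 0.038]
ee_rot: [3.138, -0.002, 1.39]
force: [-0.8, 0.2, -0.4]
width: 0.0215
t 31.5 d [-1.1  1.2 -4. ] rot [-0.001  0.004  0.   ] w 0.0215
```

```bash
python3 -m jog '[[-1,1,-2,0,0.004,0],[0,0,-2,0,0,0],[0,0,-1,0,0,0],[0,0,0,0,0,0]]'; python3 go.py 588 -15 34 1.39
```

```text
t: 31.9
eef_pos: [0.5887, -0.0146, 0.0337]
ee_rot: [3.14, -0.002, 1.391]
force: [0.1, -0.4, -0.2]
width: 0.0214
t 31.9 d [-0.7 -0.4  0.3] rot [-0.001  0.002 -0.001] w 0.0214
```

```bash
python3 -m jog '[[0,0,-1,0,0,0],[0,0,-1,0,0,0],[0,0,0,0,0,0]]'; python3 -m jog '[[0,0,0,0,0,0],[0,0,0,0,0,0],[0,0,0,0,0,0],[0,0,15,0,0,0],[0,0,40,0,0,0],[0,0,45,0,0,0],[0,0,45,0,0,0],[-15,0,45,0,0,0],[-20,0,0,0,0,0],[0,0,0,0,0,0],[0,0,0,0,0,0]]' 0.6; python3 - <<'E'
from h import *
im,k=look("wrist","w8"); look("scene","f1"); look("side","f2")
E
```

```text
t: 32.2
eef_pos: [0.5892, -0.0144, 0.0338]
ee_rot: [3.139, -0.002, 1.392]
force: [-0.8, -1.0, -0.3]
width: 0.0213
t: 33.3
eef_pos: [0.5514, -0.0154, 0.2296]
ee_rot: [3.141, -0.0, 1.391]
force: [-0.2, -0.3, -0.1]
width: 0.0528
```

View pics/w8.png

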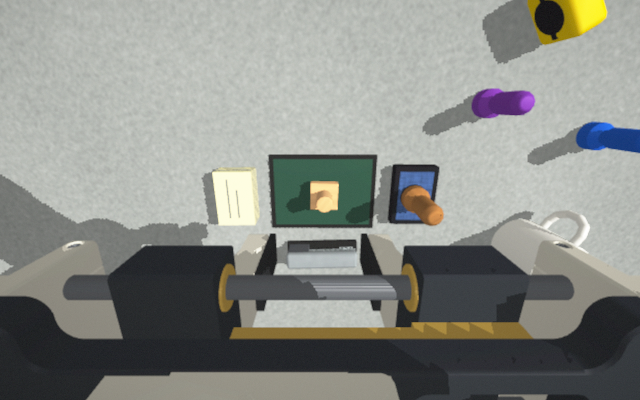

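View pics/f2.png

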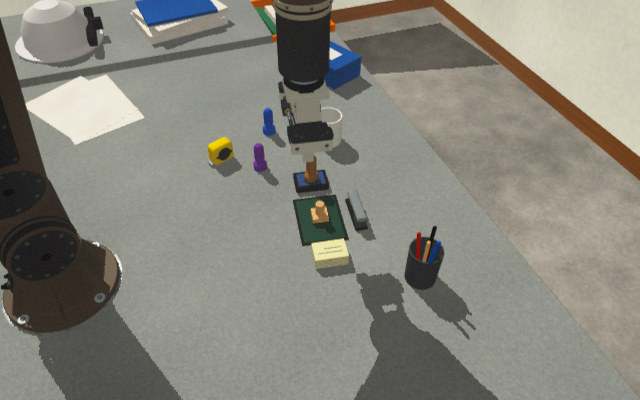

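The layout is complete. From left to right: the block at (235,196), the stamp on the mat at (323,194), the pad with the tall stamp at (414,194), and the stapler behind the mat at (322,253). One numeric check in the mat frame.

```bash
python3 - <<'E'
from h import *
im,k=look("wrist"); m,a=rect(blob(im,(60,60,10),(90,255,150),(290,175),75),k,.003); print("mat",m,a)
ex=np.array([np.sin(a),-np.cos(a)]); ey=np.array([np.cos(a),np.sin(a)])
F=lambda p:[round(float((np.array(p)-m[:2])@e),1) for e in (ex,ey)]
for n,(lo,hi,uv,r,z) in dict(block=((20,25,200),(35,140,255),(235,196),40,.03),foot=((8,60,90),(25,255,255),(323,190),22,.018)).items():
    b,y=rect(blob(im,lo,hi,uv,r),k,z); print(n,F(b[:2]),b[2:],round(y-a,2))
# corners by eye: pad case top; stapler base near edge; handle tops
print("pad",F(toplane([(394,165),(438,165),(438,222),(390,222)],k,.018).mean(0)*1000))
print("tall foot",F(toplane((414,192),k,.018+.016)[0]*1000),"short top",F(toplane((324,202),k,.053)[0]*1000))
print("stapler base edge ends",[F(p*1000) for p in toplane([(288,241),(355,240)],k,.005)], "arm",F(toplane((322,257),k,.041)[0]*1000))
im,k=look("side"); 
print("stapler side view",F(toplane((358,211),k,.03)[0]*1000))
cv2.imwrite("pics/f3.png",cv2.resize(im[140:280,260:400],None,fx=4,fy=4,interpolation=2))
E
```

```text
mat [585.4 -20.5 128.7  97.4] 1.392
block [-2.4, -110.6] [81.6 58.3] -1.57
foot [0.5, 6.8] [43.6 39. ] -1.57
pad [-3.6, 132.0]
tall foot [-12.0, 124.6] short top [-4.6, 6.1]
stapler base edge ends [[74.1, -46.7], [72.3, 54.1]] arm [80.4, 4.1]
stapler side view [90.8, -12.7]
```

View pics/f3.png

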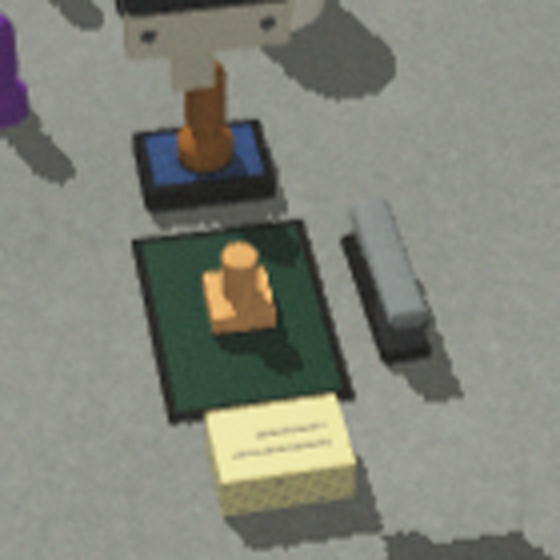

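That mat blob was clipped by the search circle (128 instead of 138 mm), so the y values read about 5 mm too high. The tall stamp's x is doubtful because I picked it by eye. I'll check it once more from straight above.

```bash
python3 -m jog '[[20,10,10,0,0,0],[35,20,5,0,0,0],[35,20,5,0,0,0],[35,15,0,0,0,0],[15,5,0,0,0,0],[0,0,0,0,0,0],[0,0,0,0,0,0],[0,0,0,0,0,0]]'; python3 - <<'E'
from h import *
im,k=look("wrist","w9"); p=topix([[.609,.108,.018],[.609,.108,.034],[.609,.108,.096],[.586,-.0153,.003],[.6746,-.0314,.0]],k); print(p.round())
m,a=rect(blob(im,(60,60,10),(90,255,150),p[3],110),k,.003); print("mat",m,a)
E
```

```text
t: 34.35
eef_pos: [0.6949, 0.0561, 0.2395]
ee_rot: [-3.127, 0.007, 1.389]
force: [-0.0, 0.6, 0.3]
width: 0.0526
[[347. 101.]
 [348. 100.]
 [354.  98.]
 [252. 101.]
 [257. 167.]]
mat [586.3 -15.7 138.8  97.5] 1.39
```

Viewer limit reached, so I'll do this check with masks only.

```bash
python3 - <<'E'
from h import *
im=cv2.imread("pics/w9.png"); k=cam("wrist")
m=np.array([586,-15.4]); a=1.39; ex=np.array([np.sin(a),-np.cos(a)]); ey=np.array([np.cos(a),np.sin(a)])
F=lambda p:[round(float((np.array(p)-m)@e),1) for e in (ex,ey)]
c=blob(im,(100,60,40),(122,255,255),(347,101),40); b,y=rect(c,k,.018); print("pad",F(b[:2]),b[2:],round(y-a,2))
c=blob(im,(3,80,30),(22,255,255),(348,100),25); (u,v),r=cv2.minEnclosingCircle(c); print("tall foot",(round(u),round(v),round(r,1)),F(toplane((u,v),k,.03)[0]*1000),"bbox",cv2.boundingRect(c))
c=blob(im,(8,60,90),(25,255,255),(252,101),30); b,y=rect(c,k,.02); print("short",F(b[:2]),b[2:])
hs=cv2.cvtColor(im,cv2.COLOR_BGR2HSV); c=blob(im,(0,0,0),(180,255,60),(257,167),45); b,y=rect(c,k,.004); print("stapler dark",F(b[:2]),b[2:],round(y-a,2))
E
```

```text
pad [0.4, 126.6] [70.5 48.3] -1.57
tall foot (349, 101, 16.0) [0.8, 126.8] bbox (334, 86, 31, 30)
short [0.3, 2.3] [41.6 37.6]
stapler dark [89.5, -1.0] [103.7  26.1] 0.0
```

```bash
python3 -c "
from station import workorder,status
print(workorder.job_done(), status.get_state()['t'])"
```

```text
the job is handed in; nothing more can be done
the job is handed in; nothing more can be done
```

The stamping place is set out and the job was handed in at about 35 s of the 128 s allowed. I placed the note block, ink pad, tall brown stamp, stapler and short stamp, in that order. The gripper was clear of everything at the end.

My last checks, from above and in the mat's frame (centre about (0.586, -0.015) m, turned -0.18 rad), all came out within tolerance:

| Thing | Measured x, y (mm) | Target x, y (mm) | Squareness |
|---|---|---|---|
| Ink pad | 0.4, 126.6 | 0, 125 | square |
| Tall stamp | 0.8, 126.8 (about 0.5 mm from the pad's middle) | pad's middle | not needed (round) |
| Short stamp | 0.3, 2.3 | 0, 0 | not measured from above; square in the check before |
| Stapler | 89.5, -1.0 | 90, 0 | square |
| Note block | (564.9, -133.0) mm world | (565, -133) mm world | within 0.01 rad |

- **Note block:** it was measured right after I placed it, and it still looked in place in the later pictures.
- **Disagreeing check:** an earlier check put the tall stamp 12 mm off in x and the y values about 5 mm out. That came from a clipped mat mask and points I picked by eye, and the final view from above did not confirm it.
- **Upright and at rest:** I judged this only by eye from the pictures. The picture viewer ran out before the last view, so the final check used colour masks alone.
- **Bystanders:** the tape measure, mug and pen cup were not touched as far as I could see, but I did not measure them again at the end.

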